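# Set the reveal of a trim tile with a spacer and hold the tile against it

## Task

A trim tile with a suction-cup handle lies loose on a bonding jig between two rails. Stand the spacer block on the jig's board, upright, in the one gap beside the tile that is already wide enough for it, wholly between tile and rail, and let go of it; then take the tile by its handle and slide it flat along the board until it is pressed flush against the spacer and the spacer against its rail. Finish while still holding the handle and keeping that push on (about 10 N), with the tile flat on the board, and leave the other things on the trolley where they are.

Things in the scene. Friction and masses are not known exactly. Their poses are not given: they have to be found in the camera images.
- jig: Fixed bonding jig: plywood board 140 (x) x 260 (y) x 10 mm lying flat on the trolley. Origin: centre of its underside; its top, on which rails, tile and spacer stand, is at z = 10 mm. Two rails lie on it, one at each y end, parallel to its x axis; either may be at either end.
- rail_slim: The slimmer fixed aluminium rail, 130 (x) x 30 (y) x 12 mm, screwed to the board. Origin: centre of its underside, 97 mm from the jig's centre along the jig's +y or -y; x along the rail. The gap between this rail and the tile is the wide one (22 mm, give or take 3 mm).
- rail_broad: The broader fixed aluminium rail, 130 (x) x 60 (y) x 12 mm, at the other end of the board, centre 97 mm from the jig's centre. The gap between it and the tile is only about 7 mm: too narrow for the spacer.
- tile: Loose grey painted tile, 100 (x) x 120 (y) x 10 mm, about 0.35 kg, flat on the board between the rails. Its y edges face the rails. Origin: centre of its underside, axes along its sides.
- tile_handle (a point): Centre of the tile's black handle bar, 40 mm above the tile's underside and fixed to the tile: bar 90 (along tile x) x 14 (along tile y) x 18 mm high, carried on two suction cups 34 mm either side of its middle (30 mm across). Free space below the bar's middle, down to the tile.
- spacer: Loose aluminium spacer block, 60 (x) x 14 (y, the thickness) x 50 mm high, about 0.09 kg, standing upright on the trolley on its 60 x 14 face, left of the jig. Origin: centre of its underside.
- tape_a: Bystander: roll of masking tape lying flat, 104 mm across, 24 mm high. Origin: centre of its underside.
- sand_block: Bystander: dark sanding block 64 x 118 x 31 mm. Origin: centre of its underside.
- disc_stack: Bystander: stack of sanding discs, 75 mm across, 10 mm high. Origin: centre of its underside.
- marker: Bystander: marker pen, 130 mm long (y), 14 mm thick, lying. Origin: centre of its underside.
- additive_a: Bystander: small dark bottle, 45 mm across, 96 mm high, standing. Origin: centre of its underside.
There are look-alikes about, which are no part of the job. What is shaped like the spacer but black or blue is not meant.

How it is judged:
By the outcome, as a careful person would: the job done as asked, in the order asked, and still so for the second after the job is handed in, while the arm keeps its last pose, push and grip.
It also fails if it takes over 51 s, if anything falls off the work surface, if the arm or the gripper's body presses on something with over 40 N, if the wrist force passes 120 N, or if a joint passes its speed limit or range.

## Robot

A 7-joint arm with a two-finger parallel gripper is mounted at the origin on a cart in front of the work surface, level with it; the furniture and walls round the work are solid. World frame = base frame: x ahead of the robot, y to its left, z up, the work surface at z = 0. Lengths are in m, angles in rad, forces in N, time in s.
With the tool pointing down it reaches from about 0.425 to 0.925 m from the base axis. Payload 6.8 kg.
Tool frame: the origin (TCP) lies on the mounting face of the last link; the fingertips stand 173 mm ahead of it and the grasp point (between the pads) lies 155 mm ahead of it; z points along the fingers, y is the line along which they close (so a half turn about z gives the same grasp; the last joint's range is limited). The gripper opens to 85 mm and grips with 20 to 120 N. Pads are 22 mm wide; open, the fingers measure 114 mm over their backs; the gripper's body (76 mm by 85 mm) begins 54 mm behind the grasp point. The pads swing forward as they close: fully open they stand 13 mm farther back than shut.
Start: joints at [-1.268, 0.477, 0.022, 1.555, -0.011, 1.109, -0.083], TCP at [0.27, 0.619, 0.405] pointing down, gripper open.
Joint ranges: [-2.96, 2.96], [-0.34, 2.1], [-1.41, 1.46], [0.24, 2.44], [-1.37, 4.51], [0.17, 1.92], [-2.96, 2.96]. Speed limits (rad/s): [2.39, 2.39, 3.14, 3.14, 3.14, 3.14, 3.14].

## Interface

Orientations are given as a rotation vector (axis times angle).
In Python, from bench import r gives the robot as it stands.
- The arm moves only by the tool arm_command, never from a script. Its argument "plan" is a list of rows, each an object of numbers: "claw": the closure, from 0 (fully open) to 1 (shut); "tx", "ty", "tz": the shift along the tool's x, y, z in m; "ax", "ay", "az": the turn, a rotation vector about the tool's x, y, z in degrees. A call has exactly 10 rows; each row shifts and turns the commanded pose from where the row before left it, along the tool's axes as they then stand; what a row does not reach is not made up. A row lasts 1/12 s, in which the tool goes at most 41.7 mm and 7.16 degrees, less where a joint would pass 70% of its speed; a pose out of reach is approached as far as the arm can. A call is refused whole if a number of a shift passes 0.0417 or a number of a turn 7.16, either way. A call with a gripper value outside its range is refused whole. The fingers move at their own pace and stop on an object; "squeeze" is the grip in N (left out, the last holds). Time passes only in rows, so rows that do not move let the fingers close, or fill a call up. It gives the time, the measured TCP pose, the force, the opening and the grip force at its end, in the units of the state.
- r.get_obs(): the state, without advancing time (a new reading comes with each control period).
- r.grab_frame(name): name is "side" or "top"; returns the picture (480x640x3 uint8, red, green, blue); there is no depth.
- r.camera_model(name): a dict with "fx", "fy", "cx", "cy" (pixels), "k1" (the pictures are not rectified: a ray, as slopes to the right and down, at radius r is drawn at 1 + k1 r^2 times it, then the intrinsics apply), "position" and "orientation" of the camera in the world. Camera axes: x right, y up, looking along -z (the intrinsics and any distortion apply to the point x, -y, -z); pixel columns grow to the right and rows downward; lengths in m; the calibration is good to about 2 mm. A picture is of the moment at which its call begins. camera_model takes no time and is no camera call.
- r.hand_in(): hands the job in; it is judged then, once.
Trained networks look in the newest picture that a camera, given by its name, has taken for a name from the list of things; names that differ only in an ending like _2 or _b are one class to them, and where a whole thing is asked for, a point or a joint stands for the part that bears it (a point fixed in the world has none). Each returns a list of dicts, best first, with "confidence" (0 to 1); they miss things now and then, are a little off and sometimes report something else, mostly with a low value. They report only what shows in the picture. A call takes as long as a camera call. They do not tell look-alikes from the thing itself.
- r.boxes_of(target, camera): "location" ([x, y, z] in m, in the coordinates of the camera as it stood for that picture, good to about 4 mm: the middle of the surface that is visible of it).
- r.tip_of(target, camera): "location" ([x, y, z] in m, in the coordinates of the camera as it stood for that picture, good to about 4 mm: a listed point, or the origin of a listed thing).
The state is a dict: "clock": time; "joints": joint angles; "qvel": joint speeds; "tau": joint torques, N m; "tcp_pos": TCP position; "orientation": TCP orientation; "contact_force": force on the tool from outside, world axes, zero at the start; "moment": the same for the moment, N m; "grip_width": finger opening in m; "gripper_force": force on a finger pad.
Only numpy, scipy, OpenCV 4.12 (cv2) and the standard library are available. Lean on these libraries where they do the work, as an engineer would, in place of code of your own. Each camera call takes 0.05 s, during which the arm holds its last target. There are 200 camera calls.

## Working session

There is one attempt and no reset: what is moved stays moved. The work goes in short steps, Python scripts to look and compute and a tool call to move; the robot and the scene stay as the last step left them, time stands still between calls to the robot, and variables do not carry over. Pictures are saved under pics/ and viewed, at most 10 in all, crops included, and the job is handed in when it is done.

Besides the shell and the picture viewer there is one more tool, called after "Emit:" in YAML: its name, and indented under it one key for each argument. arm_command: Moves the arm, as the interface text tells. Its arguments: {"type":"object","properties":{"plan":{"type":"array","items":{"type":"object","properties":{"claw":{"type":"number"},"tx":{"type":"number"},"ty":{"type":"number"},"tz":{"type":"number"},"ax":{"type":"number"},"ay":{"type":"number"},"az":{"type":"number"}}}},"squeeze":{"type":"number"}},"required":["plan"]}

```bash
mkdir -p pics
cat > h.py <<'E'
import numpy as np, cv2
from bench import r
from scipy.spatial.transform import Rotation as R
def cam(n):
    m=r.camera_model(n); o=np.array(m["orientation"],float)
    M=R.from_rotvec(o).as_matrix() if o.shape==(3,) else (o if o.shape==(3,3) else None)
    return m,M,np.array(m["position"])
def toworld(n,p):
    m,M,t=cam(n); return M@np.array(p)+t
def project(n,P):
    m,M,t=cam(n); c=(np.atleast_2d(P)-t)@M; s=np.c_[c[:,0]/-c[:,2],-c[:,1]/-c[:,2]]
    s*=1+m["k1"]*(s**2).sum(1,keepdims=True); return s*[m["fx"],m["fy"]]+[m["cx"],m["cy"]]
def ray(n,uv):
    m,M,t=cam(n); q=(np.atleast_2d(uv).astype(float)-[m["cx"],m["cy"]])/[m["fx"],m["fy"]]; s=q.copy()
    for _ in range(30): s=q/(1+m["k1"]*(s**2).sum(1,keepdims=True))
    d=np.c_[s[:,0],-s[:,1],-np.ones(len(s))]@M.T; return t,d
def onplane(n,uv,z):
    t,d=ray(n,uv); return t+d*((z-t[2])/d[:,2])[:,None]
def save(n,f):
    im=cv2.cvtColor(r.grab_frame(n),cv2.COLOR_RGB2BGR); cv2.imwrite("pics/"+f,im); return im
E
python3 - <<'E'
from h import *
np.set_printoptions(precision=4,suppress=True)
print({k:v for k,v in r.get_obs().items()})
for n in("side","top"):
    print(n,r.camera_model(n)); save(n,n+"0.png")
    for t in["jig","rail_slim","rail_broad","tile","tile_handle","spacer","additive_a"]:
        for d in r.tip_of(t,n)[:3]:
            w=toworld(n,d["location"]); print(t,round(d["confidence"],2),w,project(n,w)[0].round())
print(r.get_obs()["clock"])
E
```

```text
{'clock': 0.0, 'joints': array([-1.2681,  0.4778,  0.0223,  1.5565, -0.0115,  1.1093, -0.0831]), 'qvel': array([ 0.001 , -0.002 , -0.0019,  0.0004,  0.0003, -0.0006,  0.0004]), 'tau': array([ -0.0005, -59.6459,   1.6077, -28.1191,   0.0125,   0.0096,
        -0.    ]), 'tcp_pos': array([0.2694, 0.6186, 0.4037]), 'orientation': array([-0.6406, -3.0753,  0.0028]), 'contact_force': array([ 1.063 ,  0.1761, -0.3228]), 'moment': array([-0.0409, -0.0058, -0.0212]), 'gripper_force': 0.0, 'grip_width': 0.08556383974891942}
side {'fx': 474.355971522067, 'fy': 474.355971522067, 'cx': 319.68441388457575, 'cy': 237.00760641088004, 'k1': -0.11855945447708026, 'position': array([0.3999, 0.9639, 0.559 ]), 'orientation': array([ 0.1031, -1.562 , -2.5741])}
jig 0.45 [ 0.5564 -0.0502  0.0507] [315. 227.]
rail_slim 0.84 [ 0.5801 -0.1424  0.0127] [311. 224.]
rail_broad 0.73 [0.533  0.0429 0.0108] [319. 262.]
rail_broad 0.46 [ 0.5585 -0.0518  0.0516] [314. 226.]
rail_broad 0.29 [ 0.5791 -0.1449  0.0099] [312. 225.]
tile 0.67 [ 0.5566 -0.0539  0.0173] [315. 239.]
tile_handle 0.69 [ 0.5562 -0.0505  0.0512]
[... 200 characters left out ...]
[330. 342.]
additive_a 0.86 [0.7313 0.1818 0.0004] [215. 291.]
top {'fx': 585.686474859712, 'fy': 585.686474859712, 'cx': 322.6592002152484, 'cy': 238.97651569977808, 'k1': -0.14295951052370304, 'position': array([0.3817, 0.0081, 1.4845]), 'orientation': array([ 0.0966, -0.0974, -1.5974])}
rail_broad 0.62 [0.533  0.0436 0.0086] [308. 252.]
tile 0.93 [ 0.5556 -0.0516  0.0079] [345. 242.]
tile_handle 0.77 [ 0.5586 -0.0463  0.0493] [343. 239.]
spacer 0.76 [0.4756 0.2951 0.0012] [210. 277.]
spacer 0.72 [ 0.377  -0.3596  0.0024] [468. 308.]
spacer 0.63 [ 0.4393  0.2119 -0.0017] [243. 291.]
additive_a 0.68 [0.7328 0.1738 0.005 ] [255. 176.]
additive_a 0.22 [ 0.3762  0.0143 -0.0025] [321. 314.]
0.8
```

```bash
ls pics
```

```text
side0.png
top0.png
```

View pics/side0.png

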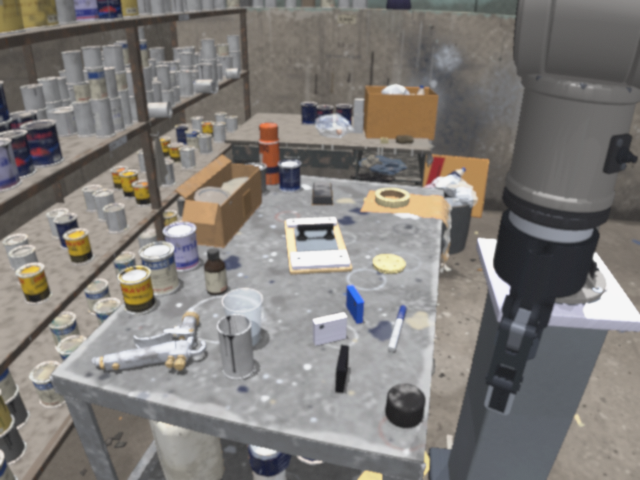

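View pics/top0.png

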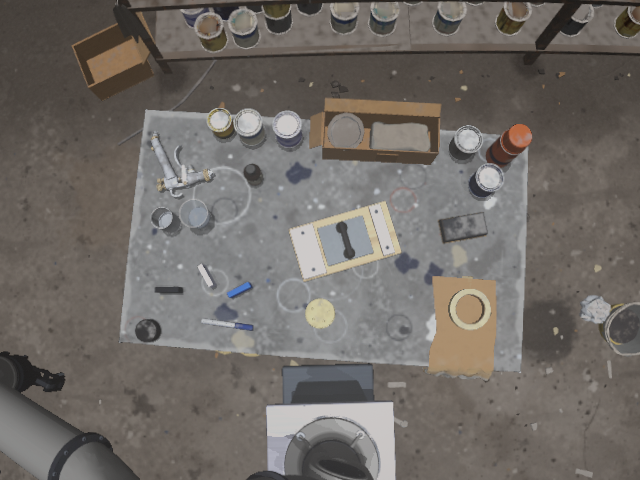

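The spacer candidates are silver-grey (side 330,328; top 206,276), blue (side 355,303; top 239,290) and black (side 342,368; top 168,290). I choose the silver one and check it in a close crop.

Run:
```python
from h import *
s=cv2.imread("pics/side0.png");t=cv2.imread("pics/top0.png")
f=lambda im,x,y,w,h,W,H:cv2.resize(im[y:y+h,x:x+w],(W,H),interpolation=cv2.INTER_CUBIC)
a=f(t,280,195,125,93,500,372); b=f(t,185,250,40,50,160,200); b2=np.zeros((372,160,3),np.uint8); b2[:200]=b
c=f(s,280,210,75,65,300,260)
c2=f(s,300,300,60,50,240,200)
out=np.zeros((600,800,3),np.uint8); out[:372,:500]=a; out[:372,510:670]=b2
cv2.imwrite("pics/c_top.png",out[:372,:670])
o=np.zeros((520,790,3),np.uint8); o[:520]=0; o[:455,:525]=f(s,280,210,75,65,525,455); o[:260,535:787]=f(s,305,305,50,52,252,260)
cv2.imwrite("pics/c_side.png",o)
```

```text
(no output)
```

View pics/c_top.png

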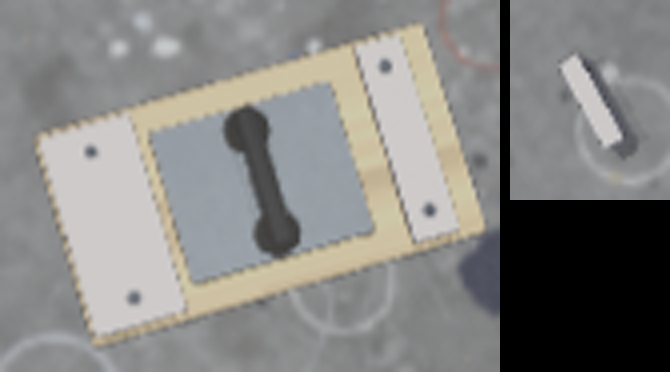

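View pics/c_side.png

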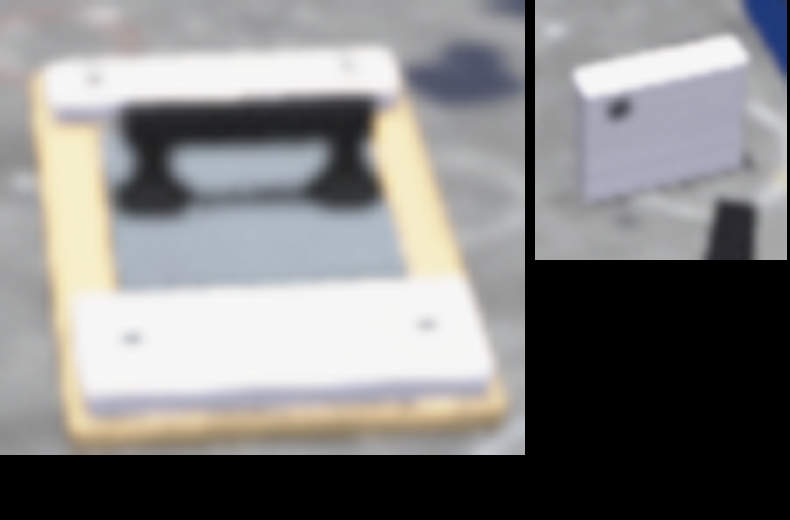

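Silver spacer confirmed: top-face centre near top px (206,275), and it is not the blue or black one. The wide gap lies between the tile and the slim rail, near top px (376,233). Next I compute positions from the corner pixels in both views.

```bash
cat > m.py <<'E'
from h import *
from scipy.optimize import least_squares
np.set_printoptions(precision=4,suppress=True)
T=lambda p,o,s:np.array(o)+(np.array(p)+.5)/s-.5
def rect(cx,cy,yaw,w,h,z):
    q=np.array([[-w,-h],[w,-h],[w,h],[-w,h]])/2; c,s=np.cos(yaw),np.sin(yaw)
    q=q@np.array([[c,s],[-s,c]])+[cx,cy]; return np.c_[q,np.full(4,z)]
def near(n,P,uv):
    p=project(n,P); d=np.linalg.norm(p[:,None]-uv[None],axis=2); 
    from scipy.optimize import linear_sum_assignment as l
    i,j=l(d[:len(p)]); return (p[i]-uv[j]).ravel()
if __name__=="__main__":
    top={"tile":(T([(150,131),(331,84),(375,234),(192,284)],(280,195),4),.1,.12),
     "slim":(T([(356,46),(402,36),(459,232),(414,243)],(280,195),4),.13,.03),
     "broad":(T([(43,136),(128,114),(187,315),(95,337)],(280,195),4),.13,.06),
     "spacer":(T([(50,63),(66,54),(112,140),(96,149)],(185,250),4),.06,.014)}
    side={"slim":T([(48,60),(392,48),(402,82),(50,108)],(280,210),7),"broad":T([(75,295),(465,277),(493,372),(88,400)],(280,210),7),
     "spacer":T([(40,70),(55,97),(213,65),(200,37)],(305,305),5)}
    g={"tile":(.5565,-.052,.25),"slim":(.58,-.143,.25),"broad":(.533,.043,.25),"spacer":(.4746,.296,-.25)}
    zs={"tile":.02,"slim":.022,"broad":.022,"spacer":.05}
    for k,(uv,w,h) in top.items():
        f=lambda p:near("top",rect(*p,w,h,zs[k]),uv)
        s=least_squares(f,g[k]); print(k,"top",s.x,np.degrees(s.x[2]),"rms",np.sqrt((s.fun**2).mean()))
        if k in side:
            f=lambda p:near("side",rect(*p[:3],w,h,p[3]),side[k])
            s=least_squares(f,(*g[k],zs[k])); print(k,"side",s.x,np.degrees(s.x[2]),"rms",np.sqrt((s.fun**2).mean()))
            f=lambda p:np.r_[near("top",rect(*p[:3],w,h,p[3]),uv),near("side",rect(*p[:3],w,h,p[3]),side[k])]
            s=least_squares(f,(*g[k],zs[k])); print(k,"both",s.x,np.degrees(s.x[2]),"rms",np.sqrt((s.fun**2).mean()))
    print("cups",onplane("top",T([(246,131),(278,231)],(280,195),4),.03))
    print("bottomspacer",onplane("side",T([(50,200),(210,165)],(305,305),5),0))
E
python3 m.py
python3 - <<'E'
from h import *
o=r.get_obs(); M=R.from_rotvec(o["orientation"]).as_matrix(); print(M.round(3),o["tcp_pos"],o["joints"])
E
```

```text
tile top [ 0.5577 -0.0518  0.2366] 13.556919412123094 rms 0.20638845494211605
slim top [ 0.5829 -0.1446  0.2401] 13.757944232585071 rms 0.19206255759438765
slim side [ 0.5775 -0.1322  0.2778  0.0292] 15.914417709865887 rms 0.5013061805790916
slim both [ 0.5812 -0.1445  0.2458  0.0233] 14.081700312482651 rms 0.6158078784656581
broad top [0.5335 0.0426 0.2378] 13.627305171144723 rms 0.5611016153538643
broad side [0.5303 0.0427 0.2673 0.0218] 15.313527656876632 rms 0.469782260998025
broad both [0.5318 0.0425 0.2469 0.0218] 14.147783743080764 rms 0.735295637844152
spacer top [0.4781 0.2977 0.4838] 27.718969753098243 rms 0.39700089247933573
spacer side [0.4752 0.2938 0.4762 0.0465] 27.285718627455882 rms 0.36079885795813627
spacer both [0.4759 0.2976 0.4807 0.0495] 27.542488155852553 rms 0.6749253878272332
cups [[ 0.5896 -0.0424  0.03  ]
 [ 0.526  -0.0603  0.03  ]]
bottomspacer [[0.4996 0.3146 0.    ]
 [0.445  0.2865 0.    ]]
[[-0.917  0.399 -0.   ]
 [ 0.399  0.917  0.   ]
 [ 0.     0.    -1.   ]] [0.26955331 0.61886357 0.40474258] [-1.26808583  0.47696696  0.02238372  1.55536968 -0.01153883  1.10929985
 -0.0830992 ]
```

Emit:
arm_command:
  plan:
    - {"az":-5.1,"tz":0.005}
    - {"az":-5.1,"tz":0.005}
    - {"az":-5.1,"tz":0.005}
    - {"az":-5.1,"tz":0.005}
    - {"az":-5.1,"tz":0.005}
    - {"az":-5.1,"tz":0.005}
    - {"az":-5.1,"tz":0.005}
    - {"az":-5.1,"tz":0.005}
    - {"az":-5.1,"tz":0.005}
    - {"az":-5.1,"tz":0.005}

```text
invalid input at $.plan[0]: expected keys claw, tx, ty, tz, ax, ay, az
```

Emit:
arm_command:
  plan:
    - {"tx":-0.0034,"ty":-0.035,"tz":0.005}
    - {"tx":-0.0034,"ty":-0.035,"tz":0.005}
    - {"tx":-0.0034,"ty":-0.035,"tz":0.005}
    - {"tx":-0.0034,"ty":-0.035,"tz":0.005}
    - {"tx":-0.0034,"ty":-0.035,"tz":0.005}
    - {"tx":-0.0034,"ty":-0.035,"tz":0.005}
    - {"tx":-0.0034,"ty":-0.035,"tz":0.005}
    - {"tx":-0.0034,"ty":-0.035,"tz":0.005}
    - {"tx":-0.0034,"ty":-0.035,"tz":0.005}
    - {"ty":-0.03,"tz":0.005}

```text
invalid input at $.plan[0]: expected keys claw, tx, ty, tz, ax, ay, az
```

```bash
cat > go.py <<'E'
from h import *
import sys
np.set_printoptions(precision=4,suppress=True)
# target x y z(tcp) yaw of tool y (deg)
def go(x,y,z,a=None):
    o=r.get_obs(); M=R.from_rotvec(o["orientation"]).as_matrix()
    d=M.T@(np.array([x,y,z])-o["tcp_pos"]); ya=np.degrees(np.arctan2(M[1,1],M[0,1]))
    print("t",o["clock"],"tcp",o["tcp_pos"],"tooly",ya,"z",M[:,2],"F",o["contact_force"],"w",o["grip_width"],o["gripper_force"],"j",o["joints"])
    print("shift",d,"az",None if a is None else -((a-ya+180)%360-180))
if __name__=="__main__": go(*map(float,sys.argv[1:]))
E
python3 go.py .476 .2965 .191 117.6
```

```text
t 0.8 tcp [0.2696 0.6189 0.4047] tooly 66.46098454905754 z [-0.      0.0001 -1.    ] F [ 0.3218 -0.0584  0.1231] w 0.08539056011244425 0.0 j [-1.2681  0.477   0.0224  1.5554 -0.0115  1.1093 -0.0831]
shift [-0.318  -0.2131  0.2137] az -51.13901545094245
```

Emit:
arm_command:
  plan:
    - {"claw":0,"tx":0,"ty":0,"tz":0.005,"ax":0,"ay":0,"az":-5.1}
    - {"claw":0,"tx":0,"ty":0,"tz":0.005,"ax":0,"ay":0,"az":-5.1}
    - {"claw":0,"tx":0,"ty":0,"tz":0.005,"ax":0,"ay":0,"az":-5.1}
    - {"claw":0,"tx":0,"ty":0,"tz":0.005,"ax":0,"ay":0,"az":-5.1}
    - {"claw":0,"tx":0,"ty":0,"tz":0.005,"ax":0,"ay":0,"az":-5.1}
    - {"claw":0,"tx":0,"ty":0,"tz":0.005,"ax":0,"ay":0,"az":-5.1}
    - {"claw":0,"tx":0,"ty":0,"tz":0.005,"ax":0,"ay":0,"az":-5.1}
    - {"claw":0,"tx":0,"ty":0,"tz":0.005,"ax":0,"ay":0,"az":-5.1}
    - {"claw":0,"tx":0,"ty":0,"tz":0.005,"ax":0,"ay":0,"az":-5.1}
    - {"claw":0,"tx":0,"ty":0,"tz":0.005,"ax":0,"ay":0,"az":-5.1}

```text
clock: 1.63
tcp_pos: [0.2696, 0.6188, 0.3545]
orientation: [-0.752, 3.05, 0.0]
contact_force: [0.1, -1.0, 0.0]
grip_width: 0.0852
gripper_force: 0.0
```

Emit:
arm_command:
  plan:
    - {"claw":0,"tx":-0.0034,"ty":-0.038,"tz":0.006,"ax":0,"ay":0,"az":0}
    - {"claw":0,"tx":-0.0034,"ty":-0.038,"tz":0.006,"ax":0,"ay":0,"az":0}
    - {"claw":0,"tx":-0.0034,"ty":-0.038,"tz":0.006,"ax":0,"ay":0,"az":0}
    - {"claw":0,"tx":-0.0034,"ty":-0.038,"tz":0.006,"ax":0,"ay":0,"az":0}
    - {"claw":0,"tx":-0.0034,"ty":-0.038,"tz":0.006,"ax":0,"ay":0,"az":0}
    - {"claw":0,"tx":-0.0034,"ty":-0.038,"tz":0.006,"ax":0,"ay":0,"az":0}
    - {"claw":0,"tx":-0.0034,"ty":-0.038,"tz":0.006,"ax":0,"ay":0,"az":0}
    - {"claw":0,"tx":-0.0034,"ty":-0.038,"tz":0.006,"ax":0,"ay":0,"az":0}
    - {"claw":0,"tx":-0.0034,"ty":-0.038,"tz":0.006,"ax":0,"ay":0,"az":0}
    - {"claw":0,"tx":-0.0034,"ty":-0.038,"tz":0.006,"ax":0,"ay":0,"az":0}

```text
clock: 2.47
tcp_pos: [0.4758, 0.2957, 0.2947]
orientation: [-0.746, 3.051, 0.0]
contact_force: [-0.1, 0.5, -0.0]
grip_width: 0.0856
gripper_force: 0.0
```

```bash
python3 go.py .476 .2965 .191 117.6
```

```text
t 2.4667 tcp [0.4758 0.2957 0.2947] tooly 117.46533531273867 z [ 0.0006  0.0004 -1.    ] F [-0.0519  0.4873 -0.0149] w 0.08556336346792118 0.0 j [-0.5805  0.4244 -0.1095  1.9259  0.0632  0.7938  1.3255]
shift [-0.0005  0.0006  0.1037] az -0.13466468726130643
```

Emit:
arm_command:
  plan:
    - {"claw":0,"tx":0,"ty":0,"tz":0.015,"ax":0,"ay":0,"az":0}
    - {"claw":0,"tx":0,"ty":0,"tz":0.015,"ax":0,"ay":0,"az":0}
    - {"claw":0,"tx":0,"ty":0,"tz":0.015,"ax":0,"ay":0,"az":0}
    - {"claw":0,"tx":0,"ty":0,"tz":0.015,"ax":0,"ay":0,"az":0}
    - {"claw":0,"tx":0,"ty":0,"tz":0.015,"ax":0,"ay":0,"az":0}
    - {"claw":0,"tx":0,"ty":0,"tz":0.015,"ax":0,"ay":0,"az":0}
    - {"claw":0,"tx":0,"ty":0,"tz":0.012,"ax":0,"ay":0,"az":0}
    - {"claw":0.3,"tx":0,"ty":0,"tz":0,"ax":0,"ay":0,"az":0}
    - {"claw":0.5,"tx":0,"ty":0,"tz":0,"ax":0,"ay":0,"az":0}
    - {"claw":0.6,"tx":0,"ty":0,"tz":0,"ax":0,"ay":0,"az":0}
  squeeze: 40

```text
clock: 3.3
tcp_pos: [0.4753, 0.2976, 0.1934]
orientation: [-0.745, 3.051, 0.001]
contact_force: [-0.9, 0.1, -0.1]
grip_width: 0.0516
gripper_force: 0.0
```

Emit:
arm_command:
  plan:
    - {"claw":0.7,"tx":0,"ty":0,"tz":0,"ax":0,"ay":0,"az":0}
    - {"claw":0.8,"tx":0,"ty":0,"tz":0,"ax":0,"ay":0,"az":0}
    - {"claw":0.9,"tx":0,"ty":0,"tz":0,"ax":0,"ay":0,"az":0}
    - {"claw":1,"tx":0,"ty":0,"tz":0,"ax":0,"ay":0,"az":0}
    - {"claw":1,"tx":0,"ty":0,"tz":0,"ax":0,"ay":0,"az":0}
    - {"claw":1,"tx":0,"ty":0,"tz":0,"ax":0,"ay":0,"az":0}
    - {"claw":1,"tx":0,"ty":0,"tz":0,"ax":0,"ay":0,"az":0}
    - {"claw":1,"tx":0,"ty":0,"tz":0,"ax":0,"ay":0,"az":0}
    - {"claw":1,"tx":0,"ty":0,"tz":0,"ax":0,"ay":0,"az":0}
    - {"claw":1,"tx":0,"ty":0,"tz":0,"ax":0,"ay":0,"az":0}
  squeeze: 40

```text
clock: 4.13
tcp_pos: [0.4753, 0.2976, 0.1935]
orientation: [-0.745, 3.051, 0.001]
contact_force: [-0.5, -0.1, 7.0]
grip_width: 0.0133
gripper_force: 40.3
```

Emit:
arm_command:
  plan:
    - {"claw":1,"tx":0,"ty":0,"tz":-0.016,"ax":0,"ay":0,"az":2.7}
    - {"claw":1,"tx":0,"ty":0,"tz":-0.016,"ax":0,"ay":0,"az":2.7}
    - {"claw":1,"tx":0,"ty":0,"tz":-0.016,"ax":0,"ay":0,"az":2.7}
    - {"claw":1,"tx":0,"ty":0,"tz":-0.016,"ax":0,"ay":0,"az":2.7}
    - {"claw":1,"tx":0,"ty":0,"tz":-0.016,"ax":0,"ay":0,"az":2.7}
    - {"claw":1,"tx":0,"ty":-0.02,"tz":0,"ax":0,"ay":0,"az":0}
    - {"claw":1,"tx":0,"ty":-0.035,"tz":0,"ax":0,"ay":0,"az":0}
    - {"claw":1,"tx":0,"ty":-0.035,"tz":0,"ax":0,"ay":0,"az":0}
    - {"claw":1,"tx":0,"ty":-0.035,"tz":0,"ax":0,"ay":0,"az":0}
    - {"claw":1,"tx":0,"ty":-0.035,"tz":0,"ax":0,"ay":0,"az":0}

```text
clock: 4.97
tcp_pos: [0.5135, 0.1405, 0.2726]
orientation: [0.383, -3.118, 0.0]
contact_force: [-0.1, 0.3, -0.9]
grip_width: 0.0131
gripper_force: 39.5
```

Emit:
arm_command:
  plan:
    - {"claw":1,"tx":0,"ty":-0.035,"tz":0,"ax":0,"ay":0,"az":0}
    - {"claw":1,"tx":0,"ty":-0.035,"tz":0,"ax":0,"ay":0,"az":0}
    - {"claw":1,"tx":0,"ty":-0.035,"tz":0,"ax":0,"ay":0,"az":0}
    - {"claw":1,"tx":0,"ty":-0.035,"tz":0,"ax":0,"ay":0,"az":0}
    - {"claw":1,"tx":0,"ty":-0.035,"tz":0,"ax":0,"ay":0,"az":0}
    - {"claw":1,"tx":0,"ty":-0.035,"tz":0,"ax":0,"ay":0,"az":0}
    - {"claw":1,"tx":0,"ty":-0.03,"tz":0,"ax":0,"ay":0,"az":0}
    - {"claw":1,"tx":0,"ty":-0.02,"tz":0,"ax":0,"ay":0,"az":0}
    - {"claw":1,"tx":0,"ty":-0.01,"tz":0,"ax":0,"ay":0,"az":0}
    - {"claw":1,"tx":0,"ty":0,"tz":0,"ax":0,"ay":0,"az":0}

```text
clock: 5.8
tcp_pos: [0.5786, -0.1226, 0.2725]
orientation: [0.375, -3.119, 0.002]
contact_force: [-0.2, 0.2, -0.9]
grip_width: 0.0134
gripper_force: 39.5
```

```bash
python3 go.py .5747 -.1201 .2335 103.9
```

```text
t 5.8 tcp [ 0.5786 -0.1226  0.2725] tooly 103.72903572197745 z [-0.0002 -0.0011 -1.    ] F [-0.2416  0.2325 -0.9356] w 0.013368890807582712 39.46921348571777 j [ 0.0774  0.4954  0.0334  1.8732 -0.0211  0.7734  1.9323]
shift [0.0032 0.0034 0.039 ] az -0.1709642780225522
```

Emit:
arm_command:
  plan:
    - {"claw":1,"tx":0.003,"ty":0.0035,"tz":0,"ax":0,"ay":0,"az":0}
    - {"claw":1,"tx":0,"ty":0,"tz":0.01,"ax":0,"ay":0,"az":0}
    - {"claw":1,"tx":0,"ty":0,"tz":0.01,"ax":0,"ay":0,"az":0}
    - {"claw":1,"tx":0,"ty":0,"tz":0.01,"ax":0,"ay":0,"az":0}
    - {"claw":1,"tx":0,"ty":0,"tz":0.01,"ax":0,"ay":0,"az":0}
    - {"claw":1,"tx":0,"ty":0,"tz":0,"ax":0,"ay":0,"az":0}
    - {"claw":1,"tx":0,"ty":0,"tz":0,"ax":0,"ay":0,"az":0}
    - {"claw":1,"tx":0,"ty":0,"tz":0,"ax":0,"ay":0,"az":0}
    - {"claw":1,"tx":0,"ty":0,"tz":0,"ax":0,"ay":0,"az":0}
    - {"claw":1,"tx":0,"ty":0,"tz":0,"ax":0,"ay":0,"az":0}

```text
clock: 6.63
tcp_pos: [0.5752, -0.1174, 0.2332]
orientation: [-0.381, 3.117, -0.0]
contact_force: [-0.1, 0.8, -0.7]
grip_width: 0.0134
gripper_force: 39.4
```

```bash
python3 go.py .5747 -.1201 .2035 103.9
python3 - <<'E'
from h import *
s=save("side","side1.png");t=save("top","top1.png")
f=lambda im,x,y,w,h,W,H:cv2.resize(im[y:y+h,x:x+w],(W,H),interpolation=cv2.INTER_CUBIC)
o=np.zeros((520,800,3),np.uint8); o[:520,:420]=f(s,280,195,70,87,420,522)[:520]; o[:432,425:800]=f(t,320,185,75,86,375,430+2)
cv2.imwrite("pics/c1.png",o)
E
```

```text
t 6.6333 tcp [ 0.5752 -0.1174  0.2332] tooly 103.95075498944412 z [ 0.0011 -0.0001 -1.    ] F [-0.1127  0.7692 -0.7194] w 0.01342609983510059 39.44955289363861 j [ 0.0743  0.5463  0.0271  1.903  -0.0221  0.6915  1.9288]
shift [ 0.0012 -0.0025  0.0297] az 0.050754989444101284
```

View pics/c1.png

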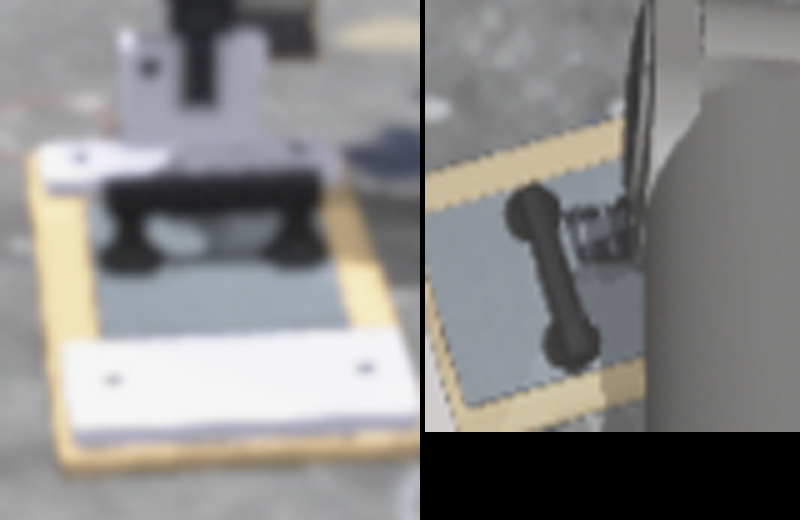

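The crop shows the spacer upright in the gripper over the gap (side crop about 190,90), parallel to the rail and behind the handle. Next is a guarded descent.

Emit:
arm_command:
  plan:
    - {"claw":1,"tx":0.001,"ty":-0.0014,"tz":0,"ax":0,"ay":0,"az":0}
    - {"claw":1,"tx":0,"ty":0,"tz":0.006,"ax":0,"ay":0,"az":0}
    - {"claw":1,"tx":0,"ty":0,"tz":0.006,"ax":0,"ay":0,"az":0}
    - {"claw":1,"tx":0,"ty":0,"tz":0.004,"ax":0,"ay":0,"az":0}
    - {"claw":1,"tx":0,"ty":0,"tz":0.003,"ax":0,"ay":0,"az":0}
    - {"claw":1,"tx":0,"ty":0,"tz":0.002,"ax":0,"ay":0,"az":0}
    - {"claw":1,"tx":0,"ty":0,"tz":0.001,"ax":0,"ay":0,"az":0}
    - {"claw":1,"tx":0,"ty":0,"tz":0.001,"ax":0,"ay":0,"az":0}
    - {"claw":1,"tx":0,"ty":0,"tz":0,"ax":0,"ay":0,"az":0}
    - {"claw":1,"tx":0,"ty":0,"tz":0,"ax":0,"ay":0,"az":0}

```text
clock: 7.57
tcp_pos: [0.5744, -0.1189, 0.2098]
orientation: [-0.382, 3.118, -0.0]
contact_force: [-1.5, -0.1, -0.9]
grip_width: 0.0139
gripper_force: 39.4
```

```bash
python3 go.py .5747 -.1201 .2035 103.9
```

```text
t 7.5667 tcp [ 0.5744 -0.1189  0.2098] tooly 103.96593599119988 z [ 0.0002 -0.     -1.    ] F [-1.4637 -0.1116 -0.9312] w 0.01388390826342807 39.44929897785187 j [ 0.0788  0.5817  0.0248  1.9123 -0.0226  0.6476  1.9321]
shift [ 0.     -0.0013  0.0063] az 0.06593599119986493
```

Emit:
arm_command:
  plan:
    - {"claw":1,"tx":0,"ty":0,"tz":0.001,"ax":0,"ay":0,"az":0}
    - {"claw":1,"tx":0,"ty":0,"tz":0.001,"ax":0,"ay":0,"az":0}
    - {"claw":1,"tx":0,"ty":0,"tz":0.001,"ax":0,"ay":0,"az":0}
    - {"claw":1,"tx":0,"ty":0,"tz":0.001,"ax":0,"ay":0,"az":0}
    - {"claw":1,"tx":0,"ty":0,"tz":0.001,"ax":0,"ay":0,"az":0}
    - {"claw":1,"tx":0,"ty":0,"tz":0.0005,"ax":0,"ay":0,"az":0}
    - {"claw":1,"tx":0,"ty":0,"tz":0,"ax":0,"ay":0,"az":0}
    - {"claw":1,"tx":0,"ty":0,"tz":0,"ax":0,"ay":0,"az":0}
    - {"claw":1,"tx":0,"ty":0,"tz":0,"ax":0,"ay":0,"az":0}
    - {"claw":1,"tx":0,"ty":0,"tz":0,"ax":0,"ay":0,"az":0}

```text
clock: 8.4
tcp_pos: [0.5743, -0.1189, 0.2042]
orientation: [-0.382, 3.118, 0.0]
contact_force: [0.0, -0.3, -0.9]
grip_width: 0.0132
gripper_force: 39.4
```

Emit:
arm_command:
  plan:
    - {"claw":1,"tx":0,"ty":0,"tz":0.0003,"ax":0,"ay":0,"az":0}
    - {"claw":1,"tx":0,"ty":0,"tz":0.0003,"ax":0,"ay":0,"az":0}
    - {"claw":1,"tx":0,"ty":0,"tz":0.0003,"ax":0,"ay":0,"az":0}
    - {"claw":1,"tx":0,"ty":0,"tz":0,"ax":0,"ay":0,"az":0}
    - {"claw":1,"tx":0,"ty":0,"tz":0,"ax":0,"ay":0,"az":0}
    - {"claw":1,"tx":0,"ty":0,"tz":0,"ax":0,"ay":0,"az":0}
    - {"claw":1,"tx":0,"ty":0,"tz":0,"ax":0,"ay":0,"az":0}
    - {"claw":1,"tx":0,"ty":0,"tz":0,"ax":0,"ay":0,"az":0}
    - {"claw":1,"tx":0,"ty":0,"tz":0,"ax":0,"ay":0,"az":0}
    - {"claw":1,"tx":0,"ty":0,"tz":0,"ax":0,"ay":0,"az":0}

```text
clock: 9.23
tcp_pos: [0.5743, -0.1189, 0.2035]
orientation: [-0.382, 3.118, 0.0]
contact_force: [-2.3, 0.3, 5.4]
grip_width: 0.0137
gripper_force: 40.3
```

Emit:
arm_command:
  plan:
    - {"claw":0.75,"tx":0,"ty":0,"tz":0,"ax":0,"ay":0,"az":0}
    - {"claw":0.65,"tx":0,"ty":0,"tz":0,"ax":0,"ay":0,"az":0}
    - {"claw":0.6,"tx":0,"ty":0,"tz":0,"ax":0,"ay":0,"az":0}
    - {"claw":0.6,"tx":0,"ty":0,"tz":0,"ax":0,"ay":0,"az":0}
    - {"claw":0.6,"tx":0,"ty":0,"tz":-0.01,"ax":0,"ay":0,"az":0}
    - {"claw":0.6,"tx":0,"ty":0,"tz":-0.02,"ax":0,"ay":0,"az":0}
    - {"claw":0.6,"tx":0,"ty":0,"tz":-0.03,"ax":0,"ay":0,"az":0}
    - {"claw":0.6,"tx":0,"ty":0,"tz":-0.03,"ax":0,"ay":0,"az":0}
    - {"claw":0.6,"tx":0,"ty":0.03,"tz":-0.02,"ax":0,"ay":0,"az":0}
    - {"claw":0.6,"tx":0,"ty":0.03,"tz":-0.02,"ax":0,"ay":0,"az":0}

```text
clock: 10.07
tcp_pos: [0.5599, -0.062, 0.3357]
orientation: [-0.375, 3.117, -0.002]
contact_force: [0.6, 0.8, -1.1]
grip_width: 0.0343
gripper_force: 0.0
```

Emit:
arm_command:
  plan:
    - {"claw":0.5,"tx":0,"ty":0.04,"tz":0,"ax":0,"ay":0,"az":0}
    - {"claw":0.5,"tx":0,"ty":0.04,"tz":0,"ax":0,"ay":0,"az":0}
    - {"claw":0.5,"tx":0,"ty":0.04,"tz":0,"ax":0,"ay":0,"az":0}
    - {"claw":0.5,"tx":0,"ty":0.04,"tz":0,"ax":0,"ay":0,"az":0}
    - {"claw":0.5,"tx":0,"ty":0.04,"tz":0,"ax":0,"ay":0,"az":0}
    - {"claw":0.5,"tx":0,"ty":0.04,"tz":0,"ax":0,"ay":0,"az":0}
    - {"claw":0.5,"tx":0,"ty":0,"tz":0,"ax":0,"ay":0,"az":0}
    - {"claw":0.5,"tx":0,"ty":0,"tz":0,"ax":0,"ay":0,"az":0}
    - {"claw":0.5,"tx":0,"ty":0,"tz":0,"ax":0,"ay":0,"az":0}
    - {"claw":0.5,"tx":0,"ty":0,"tz":0,"ax":0,"ay":0,"az":0}

```text
clock: 10.9
tcp_pos: [0.5024, 0.1707, 0.3336]
orientation: [-0.378, 3.118, -0.001]
contact_force: [0.3, -1.2, 0.6]
grip_width: 0.0424
gripper_force: 0.0
```

Run:
```python
from h import *
s=save("side","side2.png");t=save("top","top2.png")
f=lambda im,x,y,w,h,W,H:cv2.resize(im[y:y+h,x:x+w],(W,H),interpolation=cv2.INTER_CUBIC)
o=np.zeros((400,800,3),np.uint8); o[:400,:300]=f(s,280,200,60,80,300,400); o[:368,305:797]=f(t,282,195,123,92,492,368)
cv2.imwrite("pics/c2.png",o)
```

```text
(no output)
```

View pics/c2.png

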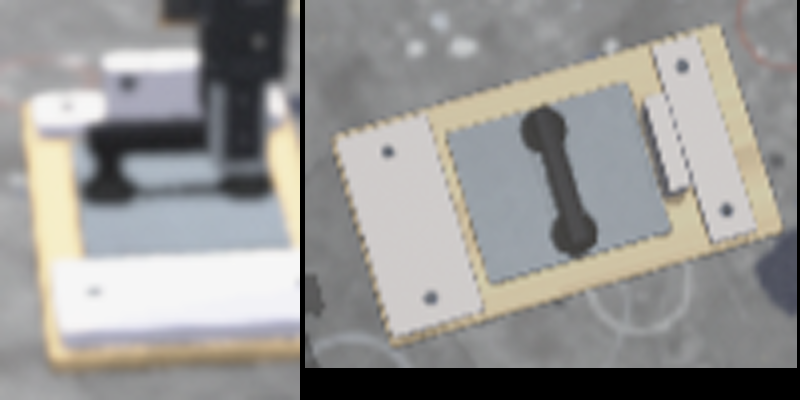

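The spacer stands upright and free, wholly inside the wide gap (top crop about 667,143, rail face at 690), parallel to both edges. The tile is unmoved. Next, the handle.

Emit:
arm_command:
  plan:
    - {"claw":0.4,"tx":0,"ty":-0.03,"tz":0,"ax":0,"ay":0,"az":0}
    - {"claw":0.4,"tx":0,"ty":-0.035,"tz":0,"ax":0,"ay":0,"az":0}
    - {"claw":0.4,"tx":0,"ty":-0.035,"tz":0,"ax":0,"ay":0,"az":0}
    - {"claw":0.4,"tx":0,"ty":-0.035,"tz":0,"ax":0,"ay":0,"az":0}
    - {"claw":0.4,"tx":0,"ty":-0.035,"tz":0,"ax":0,"ay":0,"az":0}
    - {"claw":0.4,"tx":0,"ty":-0.035,"tz":0.01,"ax":0,"ay":0,"az":0}
    - {"claw":0.4,"tx":0,"ty":-0.023,"tz":0.02,"ax":0,"ay":0,"az":0}
    - {"claw":0.4,"tx":0,"ty":0,"tz":0.02,"ax":0,"ay":0,"az":0}
    - {"claw":0.4,"tx":0,"ty":0,"tz":0,"ax":0,"ay":0,"az":0}
    - {"claw":0.4,"tx":0,"ty":0,"tz":0,"ax":0,"ay":0,"az":0}

```text
clock: 11.83
tcp_pos: [0.5564, -0.0497, 0.2826]
orientation: [0.379, -3.116, -0.001]
contact_force: [0.4, 0.7, 0.6]
grip_width: 0.0512
gripper_force: 0.0
```

```bash
python3 go.py .557 -.0505 .203 103.9
```

```text
t 11.8333 tcp [ 0.5564 -0.0497  0.2826] tooly 103.8671876072513 z [-0.0027  0.0002 -1.    ] F [0.3534 0.6679 0.5901] w 0.05116351551481809 0.0 j [-0.036   0.4368  0.017   1.9433 -0.0107  0.7642  1.8   ]
shift [-0.0006 -0.001   0.0796] az -0.03281239274872405
```

Emit:
arm_command:
  plan:
    - {"claw":0.4,"tx":0,"ty":-0.001,"tz":0.015,"ax":0,"ay":0,"az":0}
    - {"claw":0.4,"tx":0,"ty":0,"tz":0.015,"ax":0,"ay":0,"az":0}
    - {"claw":0.4,"tx":0,"ty":0,"tz":0.015,"ax":0,"ay":0,"az":0}
    - {"claw":0.4,"tx":0,"ty":0,"tz":0.015,"ax":0,"ay":0,"az":0}
    - {"claw":0.4,"tx":0,"ty":0,"tz":0.01,"ax":0,"ay":0,"az":0}
    - {"claw":0.4,"tx":0,"ty":0,"tz":0.008,"ax":0,"ay":0,"az":0}
    - {"claw":0.4,"tx":0,"ty":0,"tz":0,"ax":0,"ay":0,"az":0}
    - {"claw":0.5,"tx":0,"ty":0,"tz":0,"ax":0,"ay":0,"az":0}
    - {"claw":0.6,"tx":0,"ty":0,"tz":0,"ax":0,"ay":0,"az":0}
    - {"claw":0.7,"tx":0,"ty":0,"tz":0,"ax":0,"ay":0,"az":0}
  squeeze: 40

```text
clock: 12.67
tcp_pos: [0.5576, -0.0499, 0.2062]
orientation: [-0.382, 3.117, -0.0]
contact_force: [0.0, 1.0, 1.0]
grip_width: 0.026
gripper_force: 0.0
```

Emit:
arm_command:
  plan:
    - {"claw":0.75,"tx":0,"ty":0,"tz":0,"ax":0,"ay":0,"az":0}
    - {"claw":0.8,"tx":0,"ty":0,"tz":0,"ax":0,"ay":0,"az":0}
    - {"claw":0.85,"tx":0,"ty":0,"tz":0,"ax":0,"ay":0,"az":0}
    - {"claw":0.9,"tx":0,"ty":0,"tz":0,"ax":0,"ay":0,"az":0}
    - {"claw":1,"tx":0,"ty":0,"tz":0,"ax":0,"ay":0,"az":0}
    - {"claw":1,"tx":0,"ty":0,"tz":0,"ax":0,"ay":0,"az":0}
    - {"claw":1,"tx":0,"ty":0,"tz":0,"ax":0,"ay":0,"az":0}
    - {"claw":1,"tx":0,"ty":0,"tz":0,"ax":0,"ay":0,"az":0}
    - {"claw":1,"tx":0,"ty":0,"tz":0,"ax":0,"ay":0,"az":0}
    - {"claw":1,"tx":0,"ty":0,"tz":0,"ax":0,"ay":0,"az":0}
  squeeze: 40

```text
clock: 13.5
tcp_pos: [0.5576, -0.0504, 0.206]
orientation: [-0.381, 3.117, -0.001]
contact_force: [-0.4, -1.6, 6.6]
grip_width: 0.013
gripper_force: 39.7
```

```bash
python3 go.py .557 -.0505 .203 103.9;python3 -c "
from h import *
print(r.get_obs()['moment'])"
```

```text
t 13.5 tcp [ 0.5576 -0.0504  0.206 ] tooly 103.9473524426179 z [ 0.0012 -0.0005 -1.    ] F [-0.3581 -1.6153  6.5902] w 0.013041160569429324 39.66328561306 j [-0.0308  0.5561  0.0121  1.9775 -0.0103  0.6068  1.8021]
shift [0.0006 0.0001 0.003 ] az 0.04735244261789262
[-0.42073845  0.20467495  0.10568393]
```

Emit:
arm_command:
  plan:
    - {"claw":1,"tx":0,"ty":-0.0005,"tz":0,"ax":0,"ay":0,"az":0}
    - {"claw":1,"tx":0,"ty":-0.0005,"tz":0,"ax":0,"ay":0,"az":0}
    - {"claw":1,"tx":0,"ty":-0.0005,"tz":0,"ax":0,"ay":0,"az":0}
    - {"claw":1,"tx":0,"ty":-0.0005,"tz":0,"ax":0,"ay":0,"az":0}
    - {"claw":1,"tx":0,"ty":-0.0005,"tz":0,"ax":0,"ay":0,"az":0}
    - {"claw":1,"tx":0,"ty":-0.0005,"tz":0,"ax":0,"ay":0,"az":0}
    - {"claw":1,"tx":0,"ty":-0.0005,"tz":0,"ax":0,"ay":0,"az":0}
    - {"claw":1,"tx":0,"ty":-0.0005,"tz":0,"ax":0,"ay":0,"az":0}
    - {"claw":1,"tx":0,"ty":0,"tz":0,"ax":0,"ay":0,"az":0}
    - {"claw":1,"tx":0,"ty":0,"tz":0,"ax":0,"ay":0,"az":0}
  squeeze: 60

```text
clock: 14.33
tcp_pos: [0.5581, -0.0514, 0.206]
orientation: [0.385, -3.118, -0.005]
contact_force: [-3.9, 7.3, 10.4]
grip_width: 0.013
gripper_force: 59.9
```

Emit:
arm_command:
  plan:
    - {"claw":1,"tx":0,"ty":-0.0003,"tz":0,"ax":0,"ay":0,"az":0}
    - {"claw":1,"tx":0,"ty":-0.0003,"tz":0,"ax":0,"ay":0,"az":0}
    - {"claw":1,"tx":0,"ty":-0.0003,"tz":0,"ax":0,"ay":0,"az":0}
    - {"claw":1,"tx":0,"ty":-0.0003,"tz":0,"ax":0,"ay":0,"az":0}
    - {"claw":1,"tx":0,"ty":0,"tz":0,"ax":0,"ay":0,"az":0}
    - {"claw":1,"tx":0,"ty":0,"tz":0,"ax":0,"ay":0,"az":0}
    - {"claw":1,"tx":0,"ty":0,"tz":0,"ax":0,"ay":0,"az":0}
    - {"claw":1,"tx":0,"ty":0,"tz":0,"ax":0,"ay":0,"az":0}
    - {"claw":1,"tx":0,"ty":0,"tz":0,"ax":0,"ay":0,"az":0}
    - {"claw":1,"tx":0,"ty":0,"tz":0,"ax":0,"ay":0,"az":0}

```text
clock: 15.17
tcp_pos: [0.5586, -0.0525, 0.206]
orientation: [-0.385, 3.117, 0.005]
contact_force: [-3.0, 6.1, 9.7]
grip_width: 0.013
gripper_force: 59.7
```

Emit:
arm_command:
  plan:
    - {"claw":1,"tx":0,"ty":0,"tz":-0.0005,"ax":0,"ay":0,"az":0}
    - {"claw":1,"tx":0,"ty":0,"tz":-0.0005,"ax":0,"ay":0,"az":0}
    - {"claw":1,"tx":0,"ty":0,"tz":0,"ax":0,"ay":0,"az":0}
    - {"claw":1,"tx":0,"ty":0,"tz":0,"ax":0,"ay":0,"az":0}
    - {"claw":1,"tx":0,"ty":0,"tz":0,"ax":0,"ay":0,"az":0}
    - {"claw":1,"tx":0,"ty":0,"tz":0,"ax":0,"ay":0,"az":0}
    - {"claw":1,"tx":0,"ty":0,"tz":0,"ax":0,"ay":0,"az":0}
    - {"claw":1,"tx":0,"ty":0,"tz":0,"ax":0,"ay":0,"az":0}
    - {"claw":1,"tx":0,"ty":0,"tz":0,"ax":0,"ay":0,"az":0}
    - {"claw":1,"tx":0,"ty":0,"tz":0,"ax":0,"ay":0,"az":0}

```text
clock: 16.0
tcp_pos: [0.5583, -0.0553, 0.2061]
orientation: [0.381, -3.118, 0.0]
contact_force: [-0.6, 0.8, -2.4]
grip_width: 0.0131
gripper_force: 58.4
```

Emit:
arm_command:
  plan:
    - {"claw":1,"tx":0,"ty":-0.0005,"tz":0.0002,"ax":0,"ay":0,"az":0}
    - {"claw":1,"tx":0,"ty":-0.0005,"tz":0,"ax":0,"ay":0,"az":0}
    - {"claw":1,"tx":0,"ty":-0.0005,"tz":0,"ax":0,"ay":0,"az":0}
    - {"claw":1,"tx":0,"ty":-0.0005,"tz":0,"ax":0,"ay":0,"az":0}
    - {"claw":1,"tx":0,"ty":-0.0005,"tz":0,"ax":0,"ay":0,"az":0}
    - {"claw":1,"tx":0,"ty":0,"tz":0,"ax":0,"ay":0,"az":0}
    - {"claw":1,"tx":0,"ty":0,"tz":0,"ax":0,"ay":0,"az":0}
    - {"claw":1,"tx":0,"ty":0,"tz":0,"ax":0,"ay":0,"az":0}
    - {"claw":1,"tx":0,"ty":0,"tz":0,"ax":0,"ay":0,"az":0}
    - {"claw":1,"tx":0,"ty":0,"tz":0,"ax":0,"ay":0,"az":0}

```text
clock: 16.83
tcp_pos: [0.5591, -0.0576, 0.2061]
orientation: [-0.381, 3.118, -0.0]
contact_force: [-0.1, 0.3, -1.6]
grip_width: 0.0129
gripper_force: 58.4
```

Emit:
arm_command:
  plan:
    - {"claw":1,"tx":0,"ty":-0.0004,"tz":0,"ax":0,"ay":0,"az":0}
    - {"claw":1,"tx":0,"ty":-0.0004,"tz":0,"ax":0,"ay":0,"az":0}
    - {"claw":1,"tx":0,"ty":-0.0004,"tz":0,"ax":0,"ay":0,"az":0}
    - {"claw":1,"tx":0,"ty":-0.0004,"tz":0,"ax":0,"ay":0,"az":0}
    - {"claw":1,"tx":0,"ty":-0.0004,"tz":0,"ax":0,"ay":0,"az":0}
    - {"claw":1,"tx":0,"ty":0,"tz":0,"ax":0,"ay":0,"az":0}
    - {"claw":1,"tx":0,"ty":0,"tz":0,"ax":0,"ay":0,"az":0}
    - {"claw":1,"tx":0,"ty":0,"tz":0,"ax":0,"ay":0,"az":0}
    - {"claw":1,"tx":0,"ty":0,"tz":0,"ax":0,"ay":0,"az":0}
    - {"claw":1,"tx":0,"ty":0,"tz":0,"ax":0,"ay":0,"az":0}

```text
clock: 17.67
tcp_pos: [0.5595, -0.0589, 0.2061]
orientation: [0.382, -3.118, -0.001]
contact_force: [-2.0, 5.8, 1.0]
grip_width: 0.0131
gripper_force: 59.0
```

Emit:
arm_command:
  plan:
    - {"claw":1,"tx":0,"ty":-0.0002,"tz":0,"ax":0,"ay":0,"az":0}
    - {"claw":1,"tx":0,"ty":-0.0002,"tz":0,"ax":0,"ay":0,"az":0}
    - {"claw":1,"tx":0,"ty":-0.0002,"tz":0,"ax":0,"ay":0,"az":0}
    - {"claw":1,"tx":0,"ty":0,"tz":0,"ax":0,"ay":0,"az":0}
    - {"claw":1,"tx":0,"ty":0,"tz":0,"ax":0,"ay":0,"az":0}
    - {"claw":1,"tx":0,"ty":0,"tz":0,"ax":0,"ay":0,"az":0}
    - {"claw":1,"tx":0,"ty":0,"tz":0,"ax":0,"ay":0,"az":0}
    - {"claw":1,"tx":0,"ty":0,"tz":0,"ax":0,"ay":0,"az":0}
    - {"claw":1,"tx":0,"ty":0,"tz":0,"ax":0,"ay":0,"az":0}
    - {"claw":1,"tx":0,"ty":0,"tz":0,"ax":0,"ay":0,"az":0}

```text
clock: 18.5
tcp_pos: [0.5595, -0.059, 0.2061]
orientation: [0.383, -3.118, -0.002]
contact_force: [-2.1, 6.1, 1.6]
grip_width: 0.0123
gripper_force: 59.2
```

```bash
python3 go.py .557 -.0505 .203 103.9;python3 - <<'E'
from h import *
print(r.get_obs()['moment'])
s=save("side","side3.png");t=save("top","top3.png")
f=lambda im,x,y,w,h,W,H:cv2.resize(im[y:y+h,x:x+w],(W,H),interpolation=cv2.INTER_CUBIC)
o=np.zeros((500,800,3),np.uint8); o[:500,:395]=f(s,280,195,79,100,395,500); o[:368,400:800]=f(t,310,195,100,92,400,368)
cv2.imwrite("pics/c3.png",o)
E
```

```text
t 18.5 tcp [ 0.5595 -0.059   0.2061] tooly 104.0089919550169 z [-0.0007  0.0011 -1.    ] F [-2.1428  6.083   1.6402] w 0.012310578258880347 59.15777385234833 j [-0.0135  0.5595  0.0103  1.97   -0.0114  0.6129  1.8199]
shift [0.0004 0.0089 0.0031] az 0.10899195501690429
[ 1.18222833  0.4520951  -0.00565755]
```

View pics/c3.png

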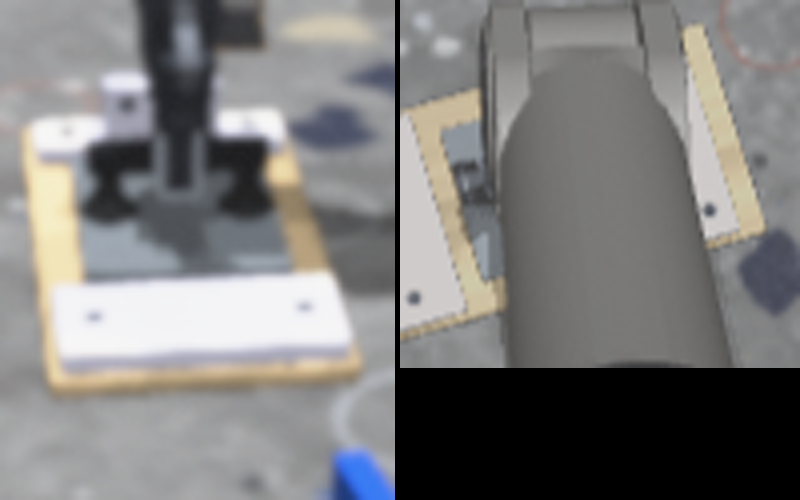

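The side crop shows the spacer upright, the handle gripped and the tile gap closed at the slim rail. I will increase the push.

Emit:
arm_command:
  plan:
    - {"claw":1,"tx":0,"ty":-0.0003,"tz":0,"ax":0,"ay":0,"az":0}
    - {"claw":1,"tx":0,"ty":-0.0003,"tz":0,"ax":0,"ay":0,"az":0}
    - {"claw":1,"tx":0,"ty":-0.0003,"tz":0,"ax":0,"ay":0,"az":0}
    - {"claw":1,"tx":0,"ty":-0.0003,"tz":0,"ax":0,"ay":0,"az":0}
    - {"claw":1,"tx":0,"ty":0,"tz":0,"ax":0,"ay":0,"az":0}
    - {"claw":1,"tx":0,"ty":0,"tz":0,"ax":0,"ay":0,"az":0}
    - {"claw":1,"tx":0,"ty":0,"tz":0,"ax":0,"ay":0,"az":0}
    - {"claw":1,"tx":0,"ty":0,"tz":0,"ax":0,"ay":0,"az":0}
    - {"claw":1,"tx":0,"ty":0,"tz":0,"ax":0,"ay":0,"az":0}
    - {"claw":1,"tx":0,"ty":0,"tz":0,"ax":0,"ay":0,"az":0}

```text
clock: 19.43
tcp_pos: [0.5596, -0.0593, 0.2061]
orientation: [0.384, -3.117, -0.004]
contact_force: [-4.4, 9.4, 3.2]
grip_width: 0.0131
gripper_force: 59.5
```

Emit:
arm_command:
  plan:
    - {"claw":1,"tx":0,"ty":-0.0002,"tz":-0.0001,"ax":0,"ay":0,"az":0}
    - {"claw":1,"tx":0,"ty":-0.0002,"tz":0,"ax":0,"ay":0,"az":0}
    - {"claw":1,"tx":0,"ty":0,"tz":0,"ax":0,"ay":0,"az":0}
    - {"claw":1,"tx":0,"ty":0,"tz":0,"ax":0,"ay":0,"az":0}
    - {"claw":1,"tx":0,"ty":0,"tz":0,"ax":0,"ay":0,"az":0}
    - {"claw":1,"tx":0,"ty":0,"tz":0,"ax":0,"ay":0,"az":0}
    - {"claw":1,"tx":0,"ty":0,"tz":0,"ax":0,"ay":0,"az":0}
    - {"claw":1,"tx":0,"ty":0,"tz":0,"ax":0,"ay":0,"az":0}
    - {"claw":1,"tx":0,"ty":0,"tz":0,"ax":0,"ay":0,"az":0}
    - {"claw":1,"tx":0,"ty":0,"tz":0,"ax":0,"ay":0,"az":0}

```text
clock: 20.27
tcp_pos: [0.5596, -0.0594, 0.2062]
orientation: [0.385, -3.116, -0.004]
contact_force: [-4.7, 9.2, 3.2]
grip_width: 0.0131
gripper_force: 59.5
```

```bash
python3 go.py .5596 -.0594 .2062 103.9;python3 -c "
from h import *
o=r.get_obs(); print(o['moment'])
print(np.linalg.norm(o['contact_force'][:2]))"
```

```text
t 20.2667 tcp [ 0.5596 -0.0594  0.2062] tooly 104.07221519862527 z [-0.0018  0.0024 -1.    ] F [-4.73    9.1915  3.1787] w 0.013062066473763208 59.50003623962402 j [-0.0112  0.5597  0.0088  1.9691 -0.0123  0.6146  1.8227]
shift [-0.  0. -0.] az 0.17221519862528112
[1.87212988 0.80768674 0.02318268]
10.337192967880645
```

```bash
python3 -c "
from bench import r
print(r.hand_in())"
```

```text
the job is handed in; nothing more can be done
None
```

I handed the job in at about 20 s: the spacer stands upright between tile and slim rail, and the gripper still holds the handle, pushing the tile onto it with about 10 N. Forces, moment and travel indicate it is flush and flat, and I touched nothing else on the trolley, but hand-in gave no verdict.

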